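Set the end stop of a clamshell bar fixture to the bar in it

TASK

Somebody laid a steel bar in the clamshell fixture and shut the lid without setting the end stop. Press the release button so that the lid springs open; then lift the stop's knob out of its parking notch, slide the stop along its rods up to the bar without jamming it hard against it, and let the knob drop fully down into the notch that holds this bar between the fence and the stop. Leave the lid standing open, the bar lying flat in its channel, and the other things around the fixture where they are.

Things in the scene. Friction and masses are not known exactly. Their poses are not given: they have to be found in the camera images.
- fixture: Clamshell fixture, fixed: aluminium tray, x -110 to 115, y -180 to 180 mm, walls 10 thick, 62 high, under a clear lid; in front a ledge, x -185 to -110, 32 high. Origin: on the table under the tray's middle; x away from the robot to the hinge, y left along the two guide rods (10 thick, axes 54 high, x = 9 and 51). Inside, a dark steel nest plate, upper face 30 high, carries channel, fence and comb.
- channel (a point): A point on the nest plate's floor at fixture x -38, y 0, 30 mm high (fixed to the tray), on the centre line of the bar channel. The channel runs along fixture y, 44 mm wide, between strips 6 mm high. At y = +135 it ends at the fence, a steel block 50 mm high. The nest plate sits in slotted holes: its fence, channel and comb together may stand up to 10 mm further left or right than stated.
- comb (a point): Fixture x 30, y 0, 42 mm high (fixed to the tray): level of the tops of the comb, steel teeth 12 high in a row along y. Nominal y, from right: parking notch below -80; tooth to -57.5; notch at -49; tooth -40.5 to -17.5; notch at -9; tooth -0.5 to 22.5; notch at 31; tooth to 62. Notches 17 wide, pin 14. The comb may stand up to 10 mm left or right of this, so feel for the notch.
- release (a joint): The release button in the middle of the ledge, a grey round plunger 34 mm across in a dark collar 50 mm across and 12 mm high: 0 out, 0.007 (m) fully down. It springs back. It takes 1.5 N to start and about 5 N to press fully down; the lid is let go from about 0.004 m on.
- release_top (a point): Centre of the release button's upper face, which looks up: 55 mm high at fixture x = -150, y = 0; it goes down with the button.
- lid (a joint): Hinge angle of the lid, rad: 0 shut and latched; let go, its spring swings it up in about 1 s to its stop at 1.082 (62 degrees) and holds it there. The hinge runs along fixture y at x = 115, 62 mm high. Clear cover 225 deep, 360 wide, 48 high, aluminium edges, open below.
- lid_edge (a point): Middle of the lid's upper front edge; shut, at fixture x = -110, y = 0, 110 mm high. With the lid open its front lip leans out 106 mm in front of the hinge, 261 mm up, right over the knob (85 mm in front of the hinge): an upright gripper over the knob strikes it. Come in leaning, hand back towards the robot, fingers pointing forward and down, 30 to 45 degrees off vertical.
- stop (a joint): Position of the end stop along the rods (m): 0 = right-hand end, centre of stop and knob at fixture y = -112 mm; grows to the left (+y) to 0.160. Slides at 1 to 2 N with the knob lifted, not at all with its pin in a notch. Aluminium carriage 60 (x) by 44 (y) mm, upper face 62 high, centred on x = 30, an arm reaching over to the channel. Starts in the parking notch.
- stop_face (a point): Middle of the stop's face that meets the bar's free end: at fixture x = -38 mm, 22 mm to the left (+y) of the knob's centre, 38 mm high.
- stop_knob (a joint): How far the knob stands lifted (m): 0 fully down in a notch, 0.011 with its pin on top of a tooth, 0.018 at most. The pin clears the teeth above 0.011. Spring and weight press it down with about 8 N, 9 N when lifted, so let go over a tooth it stays up on it and drops by itself when slid over a notch.
- knob_top (a point): Middle of the knob's upper edge, 98 mm high when fully down, at fixture x = 30 mm; rises with the knob. The knob is an upright black ribbed grip plate on the stop, 60 mm long along fixture x, 14 thick along y, 34 high, with flat sides facing left and right: pinch it across its thickness. When down its foot is 2 mm over the carriage.
- bar_short: Steel bar 80 mm long, 40 wide, 14 thick, 0.25 to 0.5 kg, 2 dark holes. Origin: underside, middle of the end towards the fence; the bar runs from it along its own -y; z up. Any one of the three bars lies in the channel, its end 0 to 12 mm off the fence; the other two lie on the granite plate. Its notch: nominal fixture y = 31 mm.
- bar_mid: Steel bar as the short one but 120 mm long, 0.37 to 0.73 kg, 3 dark holes; origin and axes alike. Its notch is the one at nominal fixture y = -9 mm.
- bar_long: Steel bar as the short one but 160 mm long, 0.5 to 1 kg, 4 dark holes; origin and axes alike. Its notch is the one at nominal fixture y = -49 mm. With any bar, in the right notch the stop stands 0.5 to 3.5 mm clear of a bar that touches the fence; a bar off the fence is pushed up to it by the stop (2 N; never over 30 N).
- granite: Dark granite plate 160 by 190 by 30 mm, fixed, right of the fixture, with two of the bars on it. Origin: centre of its underside.
- objective: Bystander: dark microscope objective, 43 mm across, 62 mm high, standing loose left of the fixture. Origin: centre of its underside.
- cleaner: Bystander: white lens cleaner bottle, 48 mm across, 100 mm high, standing loose left of the fixture. Origin: centre of its underside.

How it is judged:
By the outcome, as a careful person would: the job done as asked, in the order asked, and still so for the second after the job is handed in, with the robot touching nothing.
It also fails if it takes over 42 s, if anything falls off the work surface, if the arm or the gripper's body presses on something with over 40 N, if the wrist force passes 120 N, or if a joint passes its speed limit or range.

ROBOT

A 6-joint arm with a two-finger parallel gripper is mounted at the origin on the work surface. World frame = base frame: x ahead of the robot, y to its left, z up, the work surface at z = 0. Lengths are in mm, angles in rad, forces in N, time in s.
With the tool pointing down it reaches from about 300 to 775 mm from the base axis. Payload 14.6 kg.
Tool frame: the origin (TCP) lies at the very end of the fingers, on their centre line; the grasp point (between the pads) lies 19 mm behind it (manip.grip_point_offset is the distance from the TCP to the grasp point, in mm); z points along the fingers, y is the line along which they close (so a half turn about z gives the same grasp; the last joint's range is limited). The gripper opens to 94 mm and grips with 3 to 60 N. Pads are 16 mm wide; open, the fingers measure 119 mm over their backs; the gripper's body (75 mm by 177 mm) begins 78 mm behind the grasp point.
Start: joints at [1.233, 0.3, 1.521, -0, 1.321, -0.067], TCP at [147.124, 529.947, 183.246] pointing down, gripper open.
Joint ranges: [-3.03, 3.03], [-0.79, 2.21], [0.23, 2.52], [-1.04, 4.18], [0, 3.07], [-2.55, 2.55]. Speed limits (rad/s): [2.22, 2.22, 2.57, 3.14, 3.14, 3.14].

INTERFACE

Orientations are given as [roll, pitch, yaw] about the fixed x, y, z axes, in that order (R = Rz(yaw) Ry(pitch) Rx(roll)).
In Python, from cell import telemetry, eyes, manip gives the robot as it stands.
- The arm moves only by the tool play_rows, never from a script. Its arguments are lists of equal length, an entry for each row: "translation": the shift along the world's x, y, z in m, a list of three; "yaw": the turn about the world's z in rad. A call has 1 to 12 rows; each row is the pose to reach, as a shift and turn from the pose commanded when the call began; what a row does not reach only later rows make up. A row lasts 1/8 s, in which the tool goes at most 62.5 mm and 10.7 degrees, less where a joint would pass 70% of its speed; a pose out of reach is approached as far as the arm can. A call with a gripper value outside its range is refused whole. "hand" is the opening, from 0 (shut) to 1 (fully open), set as the call begins (left out, the last holds). The fingers move at their own pace and stop on an object; "force" is the grip in N (left out, the last holds). Time passes only in rows, so rows that repeat a pose let the fingers close. It gives the time, the measured TCP pose, the force, the opening and the grip force at its end, in the units of the state.
- telemetry.read_state(): the state, without advancing time (a new reading comes with each control period).
- eyes.camera(name): name is "scene" or "top" or "wrist"; returns a dict with "pixels" (420x560x3 uint8, red, green, blue), "fx", "fy", "cx", "cy" (pixels), "cam_to_world" (4x4, takes a point from camera to world coordinates); the wrist camera has in their place "T_tool_cam" (4x4, takes a point from camera to tool coordinates, whose origin is the TCP and whose axes are the flange's). Camera axes: x right, y up, looking along -z (the intrinsics and any distortion apply to the point x, -y, -z); pixel columns grow to the right and rows downward; lengths in mm; the calibration is good to about 2 mm. A picture is of the moment at which its call begins: read the wrist's pose just before it. There is no depth.
- manip.sign_off(): hands the job in; it is judged then, once.
The state is a dict: "clock": time; "joints": joint angles; "qd": joint speeds; "effort": joint torques, N m; "eef_pos": TCP position; "eef_rot": TCP orientation; "wrist_force": force on the tool from outside, world axes, zero at the start; "moment": the same for the moment, N m; "finger_gap": finger opening in mm; "finger_force": force on a finger pad.
Only numpy, scipy, OpenCV 4.12 (cv2) and the standard library are available. Lean on these libraries where they do the work, as an engineer would, in place of code of your own. Each camera call takes 0.05 s, during which the arm holds its last target. There are 200 camera calls.

## Working session

There is one attempt and no reset: what is moved stays moved. The work goes in short steps, Python scripts to look and compute and a tool call to move; the robot and the scene stay as the last step left them, time stands still between calls to the robot, and variables do not carry over. Pictures are saved under pics/ and viewed, at most 10 in all, crops included, and the job is handed in when it is done.

Besides the shell and the picture viewer there is one more tool, called after ">>>" as name(argument=value, ...) on one line, values as JSON. play_rows: Moves the arm, as the interface text tells. Its arguments: {"type":"object","properties":{"translation":{"type":"array","items":{"type":"array","items":{"type":"number"}}},"yaw":{"type":"array","items":{"type":"number"}},"hand":{"type":"number"},"force":{"type":"number"}},"required":["translation","yaw"]}

```bash
mkdir -p pics; ls
cat > h.py <<'E'
import cv2,numpy as np
from cell import telemetry,eyes,manip
def snap(n,f):
    s=telemetry.read_state(); c=eyes.camera(n); np.savez(f'pics/{f}.npz',pos=s['eef_pos'],rot=s['eef_rot'],**c)
    cv2.imwrite(f'pics/{f}.png',c['pixels'][:,:,::-1]); return c
E
python3 - <<'E'
from h import *
for n in('scene','top'):
    c=snap(n,n); print({k:v for k,v in c.items() if k!='pixels'})
print(telemetry.read_state(), [x for x in dir(manip) if x[0]!='_'])
E
```

```text
pics
{'fx': 393.74207338072256, 'fy': 393.74207338072256, 'cx': 281.3678647595162, 'cy': 209.755137792051, 'cam_to_world': array([[ 6.17503922e-01, -6.18801693e-01,  4.85565002e-01,
         9.95072646e+02],
       [ 7.86531187e-01,  4.79818269e-01, -3.88771296e-01,
        -2.74433628e+02],
       [ 7.58937773e-03,  6.21979817e-01,  7.82996493e-01,
         7.69394028e+02],
       [ 0.00000000e+00,  0.00000000e+00,  0.00000000e+00,
         1.00000000e+00]])}
{'fx': 457.3933203793991, 'fy': 457.3933203793991, 'cx': 279.55861123764805, 'cy': 207.68347301066785, 'cam_to_world': array([[-1.30680936e-02,  9.96524490e-01, -8.22688642e-02,
         5.12196270e+02],
       [-9.99564534e-01, -1.51961779e-02, -2.52946304e-02,
         5.06825957e+01],
       [-2.64568909e-02,  8.19024863e-02,  9.96289123e-01,
         1.04128624e+03],
       [ 0.00000000e+00,  0.00000000e+00,  0.00000000e+00,
         1.00000000e+00]])}
{'clock': 0.1, 'joints': array([ 1.23340054e+00,  3.00354293e-01,  1.52149812e+00, -6.94102564e-06,
        1.32069571e+00, -6.65892728e-02]), 'qd': array([ 0.00166795, -0.0012093 , -0.00019806, -0.00057142, -0.0008345 ,
       -0.00018641]), 'effort': array([ 2.63386770e-03, -5.32638574e+01, -3.53286481e+01,  7.10228132e-02,
        2.35117658e-02,  7.91402613e-06]), 'eef_pos': array([147.04700826, 529.72262664, 182.78550891]), 'eef_rot': array([-3.14063886e+00, -5.68682355e-05,  2.87078784e+00]), 'wrist_force': array([-0.15295291,  0.16454693, -0.04814947]), 'moment': array([ 0.02448391, -0.01462336,  0.04220606]), 'finger_force': 0.0, 'finger_gap': 94.03534292966674} ['Unreachable', 'grip_point_offset', 'sign_off']
```

View pics/top.png

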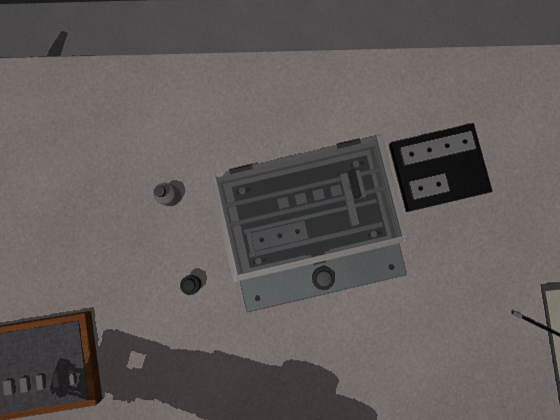

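View pics/scene.png

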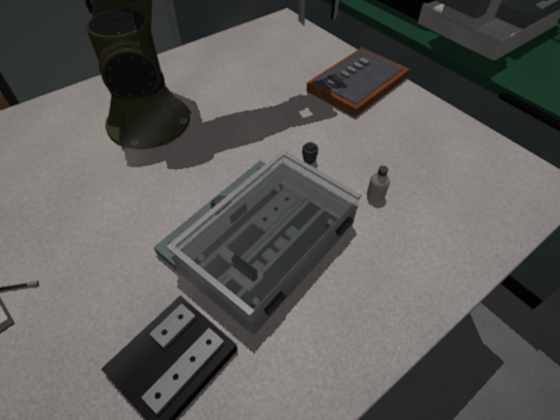

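```bash
cat >> h.py <<'E'
def proj(c,P):
    T=np.linalg.inv(c['cam_to_world']); p=np.atleast_2d(P)@T[:3,:3].T+T[:3,3]
    return np.c_[c['cx']+c['fx']*p[:,0]/-p[:,2], c['cy']-c['fy']*p[:,1]/-p[:,2]]
def fx2w(q,P):
    P=np.atleast_2d(np.array(P,float)); c,s=np.cos(q[2]),np.sin(q[2])
    return np.c_[q[0]+c*P[:,0]-s*P[:,1], q[1]+s*P[:,0]+c*P[:,1], P[:,2]]
E
python3 - <<'E'
from h import *
from scipy.optimize import least_squares
c=np.load('pics/top.npz')
pts=[(-185,180,32),(-185,-180,32),(-150,0,55),(-110,180,110),(-110,-180,110),(115,180,110),(115,-180,110)]
px=np.array([(247,312),(406.5,274.5),(323,278),(236,279),(403,239),(216,176.5),(378,135.5)])
r=least_squares(lambda q:(proj(c,fx2w(q,pts))-px).ravel(),[500,0,.2],loss='soft_l1')
q=r.x;print(q,r.fun.reshape(-1,2).round(1))
for n,P in dict(button=(-150,0,55),knob=(30,-112,98),knobT=(30,-9,98),fence=(-38,135,50),hinge=(115,0,62)).items():
    w=fx2w(q,[P])[0]; print(n,w.round(1),np.hypot(*w[:2]).round(0), np.arctan2(w[1],w[0]))
E
```

```text
[5.87691252e+02 1.75259913e+01 2.23147070e-01] [[-0.9  0.6]
 [ 0.6 -0.7]
 [ 0.3  0.2]
 [-2.1  2.6]
 [ 4.2  0.8]
 [-6.7 -2. ]
 [ 1.  -2.2]]
button [441.4 -15.7  55. ] 442.0 -0.03548261730907667
knob [641.7 -85.1  98. ] 647.0 -0.13177622908559472
knobT [618.9  15.4  98. ] 619.0 0.024856987438357646
fence [520.8 140.8  50. ] 539.0 0.2640066594311614
hinge [699.8  43.   62. ] 701.0 0.06133054866110435
```

>>> play_rows(translation=[[0.029,-0.055,0],[0.057,-0.11,0],[0.086,-0.164,0],[0.114,-0.219,0],[0.143,-0.274,0],[0.171,-0.329,0],[0.2,-0.384,-0.01],[0.228,-0.438,-0.03],[0.257,-0.493,-0.06],[0.285,-0.548,-0.1],[0.285,-0.548,-0.115],[0.285,-0.548,-0.115]], yaw=[0.05,0.1,0.15,0.2,0.25,0.3,0.35,0.4,0.45,0.494,0.494,0.494], hand=0, force=20)

```text
clock: 1.6
eef_pos: [431.1, -18.6, 66.8]
eef_rot: [3.14, -0.004, -2.92]
wrist_force: [-0.5, 0.1, 0.9]
finger_gap: 0.3
finger_force: 0.0
```

>>> play_rows(translation=[[0,0,-0.01],[0,0,-0.015],[0,0,-0.0185],[0,0,-0.0185],[0,0,0.005],[-0.03,0,0.03],[-0.06,0,0.06],[-0.06,0,0.1]], yaw=[0,0,0,0,0,0,0,0])

```text
clock: 2.6
eef_pos: [370.5, -17.8, 169.2]
eef_rot: [3.141, -0.001, -2.918]
wrist_force: [0.7, 0.2, 0.4]
finger_gap: 0.3
finger_force: 0.0
```

Run:
```python
from h import *
snap('top','t2'); c=snap('wrist','w2')
print(telemetry.read_state()['joints'],c['T_tool_cam'],c['fx'])
```

```text
[-1.46685492e-01 -9.97409397e-02  1.98764018e+00  6.06906125e-06
  1.24664648e+00 -1.94080588e+00] [[-2.94340256e-04  9.57856979e-01  2.87245403e-01  8.49561151e+01]
 [ 9.99999957e-01  2.85932840e-04  7.12195089e-05 -5.08336183e-01]
 [-1.39147902e-05  2.87245411e-01 -9.57857021e-01 -2.02041264e+02]
 [ 0.00000000e+00  0.00000000e+00  0.00000000e+00  1.00000000e+00]] 306.82619097212586
```

View pics/t2.png

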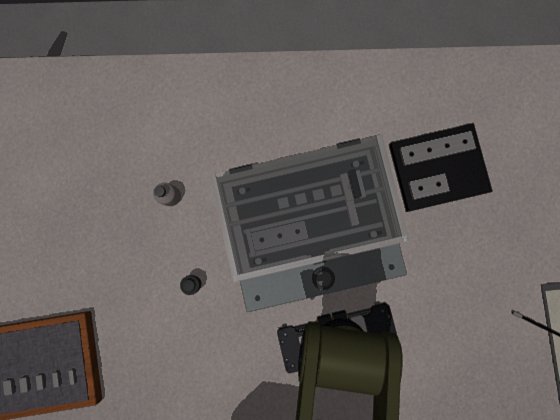

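>>> play_rows(translation=[[0.03,0,-0.05],[0.06,0,-0.1],[0.06,0,-0.114],[0.06,0,-0.12],[0.06,0,-0.122],[0.06,0,-0.122],[0.06,0,-0.122]], yaw=[0,0,0,0,0,0,0])

```text
clock: 3.58
eef_pos: [432.5, -18.1, 47.1]
eef_rot: [-3.141, 0.002, -2.918]
wrist_force: [-0.1, -0.6, 0.2]
finger_gap: 0.3
finger_force: 0.0
```

Run:
```python
from h import *
snap('top','t3');w=snap('wrist','w3'); c=snap('scene','s3')
a=cv2.imread('pics/s3.png')[140:300,130:370]; a=cv2.resize(a,(720,480),interpolation=cv2.INTER_CUBIC); cv2.imwrite('pics/s3c.png',cv2.convertScaleAbs(a,alpha=1.6,beta=10))
print(telemetry.read_state()['wrist_force'])
```

```text
[ 0.33925428 -0.58729307  0.69743052]
```

View pics/w3.png

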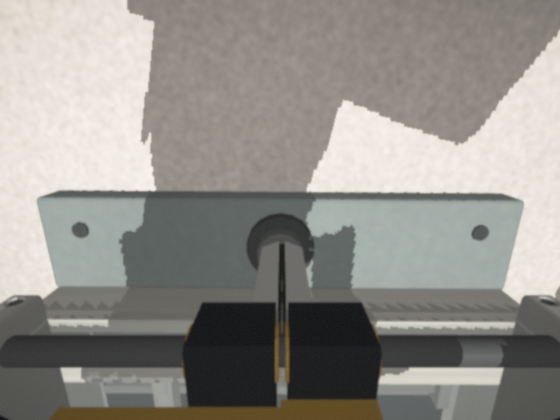

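Run:
```python
from h import *
from scipy.spatial.transform import Rotation as R
from scipy.optimize import least_squares
d=np.load('pics/w3.npz'); print({k:d[k] for k in('fx','fy','cx','cy')}, d['rot'],d['pos'])
T=np.eye(4);T[:3,:3]=R.from_euler('xyz',d['rot']).as_matrix();T[:3,3]=d['pos']
c={k:d[k] for k in('fx','fy','cx','cy')};c['cam_to_world']=T@d['T_tool_cam']
def ray(c,u,v,z):
    r=c['cam_to_world'][:3,:3]@np.array([(u-c['cx'])/c['fx'],-(v-c['cy'])/c['fy'],-1]);o=c['cam_to_world'][:3,3]
    return o+r*(z-o[2])/r[2]
# ledge front top corners, holes z32
for n,u,v,z in[('ledgeL',58,191,32),('ledgeR',507,191,32),('hole',80,230,32),('hole',480,232,32),('collar',281,245,44),('btn',281,243,55)]: print(n,ray(c,u,v,z).round(1))
t=np.load('pics/top.npz')
for n,u,v,z in[('ledgeL',247,312,32),('ledgeR',406.5,274.5,32),('holeL',257.5,298,32),('holeR',391.5,267,32),('btn',323,278,55)]: print('top',n,ray(t,u,v,z).round(1))
print(proj(c,d['pos']),proj(t,d['pos']))
```

```text
{'fx': array(306.82619097), 'fy': array(306.82619097), 'cx': array(281.49431047), 'cy': array(209.3222351)} [-3.14107475e+00  1.34777890e-03 -2.91837266e+00] [432.42548729 -18.10817242  46.96115844]
ledgeL [ 435.5 -184.2   32. ]
ledgeR [363.5 133.3  32. ]
hole [ 462.6 -167.6   32. ]
hole [397.5 127.1  32. ]
collar [436.  -18.2  44. ]
btn [429.9 -19.6  55. ]
top ledgeL [368.7 150.2  32. ]
top ledgeR [ 445.7 -197.7   32. ]
top holeL [398.5 127.   32. ]
top holeR [ 462.2 -165.8   32. ]
top btn [441.8 -15.   55. ]
[[282.23937721 242.18822997]] [[324.30931972 282.1294751 ]]
```

View pics/s3c.png

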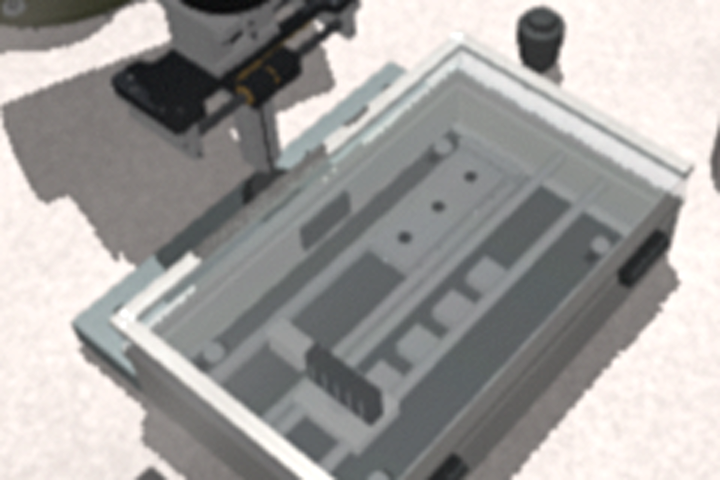

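>>> play_rows(translation=[[0,0,-0.001],[0,0,-0.002],[0,0,-0.002]], yaw=[0,0,0])

```text
clock: 4.1
eef_pos: [432.0, -18.1, 44.1]
eef_rot: [3.142, -0.0, -2.918]
wrist_force: [0.7, -0.6, 0.5]
finger_gap: 0.5
finger_force: 0.0
```

Run:
```python
from h import *
s=np.load('pics/s3.npz')
for P in [(432.4,-18.1,47),(432,-18,35),(432,-18,60),(441.5,-15.5,55),(441.5,-15.5,44),(441.5,-15.5,48)]: print(P,((proj(s,P)-[130,140])*3).round(0))
a=cv2.imread('pics/s3.png')[175:225,190:250]; a=cv2.resize(a,(600,500),interpolation=cv2.INTER_CUBIC); cv2.imwrite('pics/s3d.png',cv2.convertScaleAbs(a,alpha=2,beta=20))
```

```text
(432.4, -18.1, 47) [[264. 182.]]
(432, -18, 35) [[265. 191.]]
(432, -18, 60) [[262. 171.]]
(441.5, -15.5, 55) [[271. 181.]]
(441.5, -15.5, 44) [[273. 190.]]
(441.5, -15.5, 48) [[272. 186.]]
```

View pics/s3d.png

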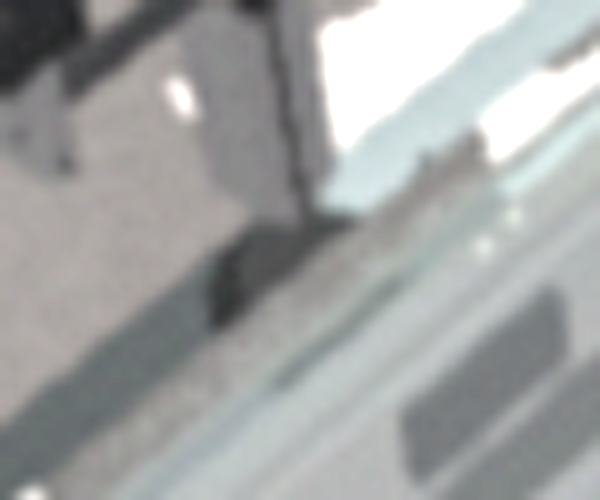

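>>> play_rows(translation=[[0,0,0.01],[0,0,0.02],[0.01,0.002,0.02],[0.01,0.002,0.01],[0.01,0.002,0.006],[0.01,0.002,0.006]], yaw=[0,0,0,0,0,0])

```text
clock: 4.85
eef_pos: [441.6, -16.0, 49.5]
eef_rot: [3.141, -0.001, -2.918]
wrist_force: [-0.6, -0.4, 0.6]
finger_gap: 0.6
finger_force: 0.0
```

Run:
```python
from h import *
w=snap('wrist','w4'); c=snap('scene','s4')
a=cv2.imread('pics/s4.png')[165:215,190:250]; a=cv2.resize(a,(480,400),interpolation=cv2.INTER_CUBIC)
b=cv2.imread('pics/w4.png')[170:320,180:380];b=cv2.resize(b,(533,400),interpolation=cv2.INTER_CUBIC)
a=np.hstack([a,b])
a=cv2.convertScaleAbs(a,alpha=2.0,beta=20); cv2.imwrite('pics/c4.png',cv2.resize(a,(800,316)))
print(telemetry.read_state()['wrist_force'])
```

```text
[0.66886285 0.25031668 0.3661397 ]
```

View pics/c4.png

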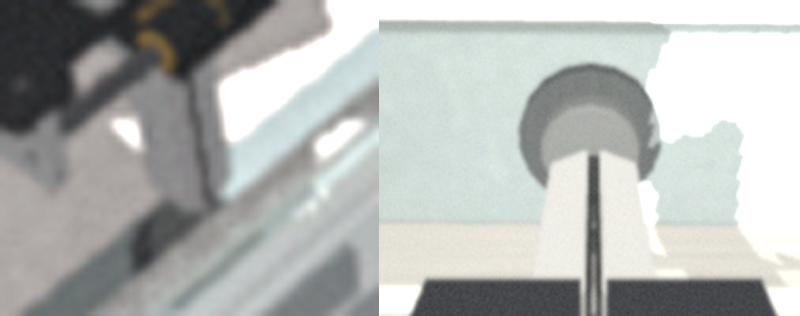

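>>> play_rows(translation=[[0,0,-0.002],[0,0,-0.003],[0,0,-0.003]], yaw=[0,0,0])

```text
clock: 5.32
eef_pos: [442.1, -16.1, 47.2]
eef_rot: [-3.142, -0.0, -2.918]
wrist_force: [-0.1, 0.6, -0.1]
finger_gap: 0.6
finger_force: 0.0
```

>>> play_rows(translation=[[0,0,-0.002],[0,0,-0.002]], yaw=[0,0])

```text
clock: 5.58
eef_pos: [442.0, -16.0, 45.1]
eef_rot: [3.142, -0.0, -2.918]
wrist_force: [0.0, 0.7, 0.0]
finger_gap: 0.5
finger_force: 0.0
```

>>> play_rows(translation=[[0,0,-0.002],[0,0,-0.003],[0,0,-0.003]], yaw=[0,0,0])

```text
clock: 5.95
eef_pos: [442.1, -16.1, 42.1]
eef_rot: [3.142, -0.0, -2.918]
wrist_force: [0.2, 0.1, 0.1]
finger_gap: 0.8
finger_force: 0.0
```

>>> play_rows(translation=[[0,0,-0.001],[0,0,-0.002],[0,0,-0.002]], yaw=[0,0,0])

```text
clock: 6.32
eef_pos: [442.1, -16.0, 40.2]
eef_rot: [3.142, -0.0, -2.918]
wrist_force: [0.3, -0.5, 0.4]
finger_gap: 0.4
finger_force: 0.0
```

>>> play_rows(translation=[[0,0,-0.002],[0,0,-0.002]], yaw=[0,0])

```text
clock: 6.58
eef_pos: [442.0, -16.0, 38.1]
eef_rot: [3.142, -0.0, -2.918]
wrist_force: [0.7, 0.3, 0.6]
finger_gap: 0.6
finger_force: 0.0
```

Run:
```python
from h import *
w=snap('wrist','w5'); c=snap('scene','s5')
print(telemetry.read_state()['wrist_force'],telemetry.read_state()['eef_pos'])
a=cv2.imread('pics/s5.png')[165:215,190:250]; a=cv2.resize(a,(480,400),interpolation=cv2.INTER_CUBIC)
b=cv2.imread('pics/w5.png')[170:320,180:380];b=cv2.resize(b,(533,400),interpolation=cv2.INTER_CUBIC)
a=np.hstack([a,b])
a=cv2.convertScaleAbs(a,alpha=1.4,beta=10); cv2.imwrite('pics/c5.png',cv2.resize(a,(800,316)))
```

```text
[0.83425082 0.36757945 0.00438612] [442.09549306 -16.04560744  38.20113188]
```

View pics/c5.png

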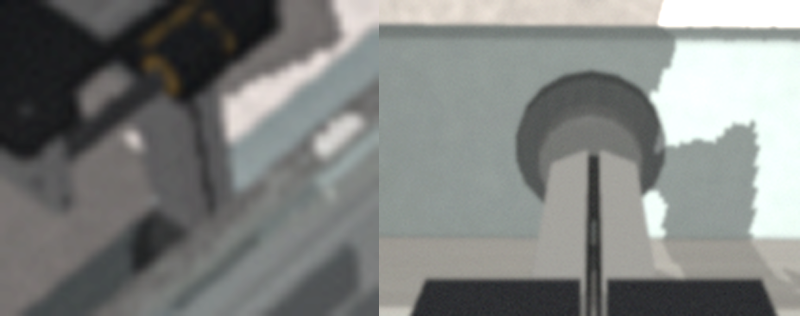

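>>> play_rows(translation=[[0,0,-0.001],[0,0,-0.002],[0,0,-0.003],[0,0,-0.003]], yaw=[0,0,0,0])

```text
clock: 7.18
eef_pos: [442.1, -16.0, 35.2]
eef_rot: [3.142, -0.0, -2.918]
wrist_force: [-0.8, 0.6, -0.1]
finger_gap: 0.5
finger_force: 0.0
```

>>> play_rows(translation=[[0,0,-0.001],[0,0,-0.002],[0,0,-0.003],[0,0,-0.003]], yaw=[0,0,0,0])

```text
clock: 7.68
eef_pos: [442.1, -16.0, 32.2]
eef_rot: [3.142, -0.0, -2.918]
wrist_force: [-1.1, -0.6, 1.5]
finger_gap: 0.3
finger_force: 0.6
```

>>> play_rows(translation=[[0,0,-0.002],[0,0,-0.003],[0,0,-0.003]], yaw=[0,0,0])

```text
clock: 8.05
eef_pos: [442.2, -16.1, 29.2]
eef_rot: [-3.142, 0.0, -2.918]
wrist_force: [-1.0, -0.6, 2.9]
finger_gap: 0.6
finger_force: 1.6
```

Run:
```python
from h import *
print(manip.grip_point_offset)
```

```text
18.8
```

>>> play_rows(translation=[[0,0,-0.001],[0,0,-0.002],[0,0,-0.002]], yaw=[0,0,0])

```text
clock: 8.43
eef_pos: [442.2, -16.1, 27.2]
eef_rot: [-3.142, 0.0, -2.918]
wrist_force: [-0.7, 0.4, 4.8]
finger_gap: 0.4
finger_force: 2.1
```

Run:
```python
from h import *
w=snap('wrist','w6'); c=snap('scene','s6'); snap('top','t6')
d=cv2.absdiff(cv2.imread('pics/s6.png'),cv2.imread('pics/s5.png')).max(2); print(telemetry.read_state()['wrist_force'], [ (d[y:y+60,160:360]>40).sum() for y in range(0,420,60)])
```

```text
[-1.00549667  0.05899341  3.78281353] [np.int64(30), np.int64(562), np.int64(1795), np.int64(1413), np.int64(1997), np.int64(1524), np.int64(3)]
```

>>> play_rows(translation=[[-0.01,0,0.01],[-0.04,0,0.04],[-0.06,0,0.09],[-0.06,0,0.15],[-0.06,0,0.19],[-0.06,0,0.19],[-0.06,0,0.19],[-0.06,0,0.19]], yaw=[0,0,0,0,0,0,0,0])

```text
clock: 9.57
eef_pos: [381.6, -16.0, 216.0]
eef_rot: [3.141, -0.002, -2.918]
wrist_force: [-0.5, 0.3, -0.3]
finger_gap: 0.4
finger_force: 0.0
```

Run:
```python
from h import *
c=snap('scene','s7'); snap('top','t7'); snap('wrist','w7')
print(telemetry.read_state()['wrist_force'],telemetry.read_state()['joints'],telemetry.read_state()['eef_pos'])
a=[cv2.imread(f'pics/{n}7.png') for n in 'stw']
cv2.imwrite('pics/all7.png',cv2.resize(np.vstack([np.hstack([a[0][50:350],a[1][100:400]])]),(800,215)))
b=np.hstack([a[0][90:330,100:400],a[1][100:340,170:470]]); cv2.imwrite('pics/all7.png',cv2.convertScaleAbs(cv2.resize(b,(800,320)),alpha=1.4,beta=10))
```

```text
[ 0.03297256  0.03843593 -0.53835273] [-1.37794898e-01 -1.13991936e-01  1.89476124e+00 -3.16494037e-05
  1.36225772e+00 -1.93181946e+00] [381.89535569 -16.01775447 216.53655069]
```

View pics/all7.png

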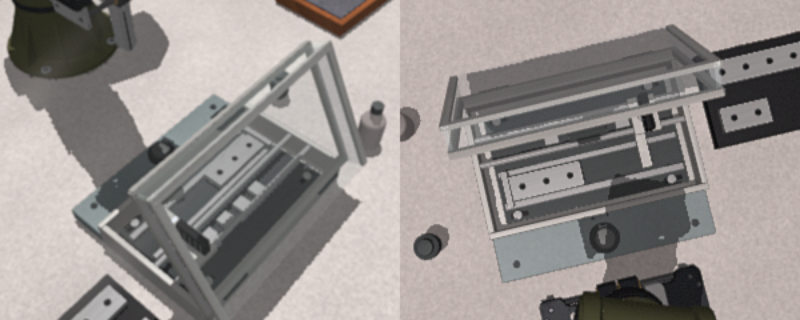

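>>> play_rows(translation=[[0,0,0.06],[0,0,0.12],[0,0,0.18],[0,0,0.24],[0.05,0,0.3],[0.11,0,0.3],[0.17,0,0.3],[0.23,0,0.3],[0.29,0,0.3],[0.35,0,0.3],[0.41,0,0.3],[0.47,0,0.3]], yaw=[-0.05,-0.1,-0.15,-0.2,-0.25,-0.294,-0.294,-0.294,-0.294,-0.294,-0.294,-0.294], hand=0.45)

```text
clock: 11.22
eef_pos: [698.4, -14.3, 448.8]
eef_rot: [3.14, 0.035, 3.071]
wrist_force: [-0.1, 0.5, 0.6]
finger_gap: 42.2
finger_force: 0.0
```

Run:
```python
from h import *
s=telemetry.read_state(); print(s['joints'],s['eef_pos'],s['eef_rot'])
```

```text
[-7.35539892e-02  7.54864782e-01  2.35193234e-01  2.04187614e-03
  2.11610583e+00 -1.57245158e+00] [698.44629734 -14.25453069 448.84353684] [3.13994313 0.03543249 3.0707547 ]
```

>>> play_rows(translation=[[0.1,0,0],[0.2,0,0],[0.3,0,0],[0.4,0,0],[0.5,0,0],[0.6,0,0],[0.6,0,0],[0.6,0,0]], yaw=[0,0,0,0,0,0,0,0])

```text
clock: 12.22
eef_pos: [798.3, -10.5, 304.8]
eef_rot: [3.138, 0.074, 3.071]
wrist_force: [-0.3, -0.3, -0.1]
finger_gap: 42.3
finger_force: 0.0
```

Run:
```python
from h import *
s=telemetry.read_state(); print(s['joints'],s['eef_pos'],s['eef_rot'])
```

```text
[-0.06021504  0.95180573  0.23554123  0.00339725  1.88001099 -1.55905304] [798.33195544 -10.51395221 304.78906707] [3.13756027 0.07419412 3.07063866]
```

>>> play_rows(translation=[[-0.06,0,0.05],[-0.12,0,0.1],[-0.18,0,0.1],[-0.2,0,0.1],[-0.2,0,0.1]], yaw=[0,0,0,0,0])

```text
clock: 12.85
eef_pos: [595.6, -10.4, 408.5]
eef_rot: [3.138, 0.079, 3.071]
wrist_force: [0.8, -0.2, 0.1]
finger_gap: 42.4
finger_force: 0.0
```

Run:
```python
from h import *
s=telemetry.read_state(); print(s['joints'],s['eef_pos'],s['eef_rot'])
```

```text
[-0.08127403  0.30761794  1.0044981   0.00490473  1.75101715 -1.58021149] [595.59159636 -10.37408813 408.48975788] [3.13757692 0.07850285 3.07064464]
```

>>> play_rows(translation=[[0.06,0,0],[0.12,0,0],[0.18,0,0],[0.3,0,0.05]], yaw=[0,0,0,0])

```text
clock: 13.35
eef_pos: [758.0, -10.1, 390.6]
eef_rot: [3.136, 0.097, 3.07]
wrist_force: [-2.8, -0.1, 19.0]
finger_gap: 42.5
finger_force: 0.0
```

>>> play_rows(translation=[[0.5,0,0.25]], yaw=[0])

```text
clock: 13.48
eef_pos: [769.8, -9.6, 387.4]
eef_rot: [3.134, 0.13, 3.07]
wrist_force: [0.1, 0.2, 0.9]
finger_gap: 42.1
finger_force: 0.0
```

>>> play_rows(translation=[[0.5,0,0.25]], yaw=[0])

```text
clock: 13.6
eef_pos: [781.0, -9.0, 391.3]
eef_rot: [3.132, 0.172, 3.07]
wrist_force: [-0.4, 0.6, 0.4]
finger_gap: 42.4
finger_force: 0.0
```

>>> play_rows(translation=[[0.5,0,0.25]], yaw=[0])

```text
clock: 13.72
eef_pos: [792.6, -8.5, 391.4]
eef_rot: [3.129, 0.208, 3.07]
wrist_force: [0.4, 0.6, 0.6]
finger_gap: 42.4
finger_force: 0.0
```

Run:
```python
from h import *
s=telemetry.read_state(); print(s['joints'],s['eef_pos'],s['eef_rot'])
```

```text
[-0.06057259  0.84477822  0.23458794  0.0102382   1.85382131 -1.55670048] [792.58801775  -8.51660045 391.4492008 ] [3.12938653 0.20826732 3.06953581]
```

>>> play_rows(translation=[[0.5,0,0.25]], yaw=[0])

```text
clock: 13.85
eef_pos: [804.3, -8.1, 391.4]
eef_rot: [3.127, 0.244, 3.069]
wrist_force: [-0.5, 0.0, -0.6]
finger_gap: 42.2
finger_force: 0.0
```

>>> play_rows(translation=[[0.5,0,0.25]], yaw=[0])

```text
clock: 13.98
eef_pos: [816.1, -7.7, 391.6]
eef_rot: [3.125, 0.28, 3.068]
wrist_force: [0.3, -0.2, 0.5]
finger_gap: 42.3
finger_force: 0.0
```

>>> play_rows(translation=[[0.5,0,0.25]], yaw=[0])

```text
clock: 14.1
eef_pos: [827.9, -7.3, 392.1]
eef_rot: [3.122, 0.316, 3.068]
wrist_force: [0.5, 0.1, -1.0]
finger_gap: 42.1
finger_force: 0.0
```

>>> play_rows(translation=[[0.5,0,0.25]], yaw=[0])

```text
clock: 14.22
eef_pos: [839.7, -7.0, 392.9]
eef_rot: [3.12, 0.353, 3.067]
wrist_force: [0.7, 0.1, 0.1]
finger_gap: 42.2
finger_force: 0.0
```

>>> play_rows(translation=[[0.5,0,0.25]], yaw=[0])

```text
clock: 14.35
eef_pos: [851.5, -6.7, 393.9]
eef_rot: [3.117, 0.39, 3.066]
wrist_force: [0.2, -0.1, 0.5]
finger_gap: 42.4
finger_force: 0.0
```

>>> play_rows(translation=[[0.5,0,0.25]], yaw=[0])

```text
clock: 14.48
eef_pos: [863.2, -6.3, 395.1]
eef_rot: [3.114, 0.426, 3.065]
wrist_force: [0.3, 1.0, -0.2]
finger_gap: 42.1
finger_force: 0.0
```

>>> play_rows(translation=[[0.5,0,0.25]], yaw=[0])

```text
clock: 14.6
eef_pos: [874.8, -6.1, 396.7]
eef_rot: [3.112, 0.463, 3.064]
wrist_force: [0.3, 0.1, -1.1]
finger_gap: 42.2
finger_force: 0.0
```

>>> play_rows(translation=[[0.5,0,0.25]], yaw=[0])

```text
clock: 14.72
eef_pos: [886.3, -5.8, 398.6]
eef_rot: [3.109, 0.5, 3.063]
wrist_force: [0.5, 1.0, -0.3]
finger_gap: 42.3
finger_force: 0.0
```

>>> play_rows(translation=[[0.5,0,0.25]], yaw=[0])

```text
clock: 14.85
eef_pos: [897.6, -5.6, 400.6]
eef_rot: [3.105, 0.537, 3.061]
wrist_force: [0.7, -0.1, 0.9]
finger_gap: 42.2
finger_force: 0.0
```

Run:
```python
from h import *
s=telemetry.read_state(); print(s['joints'],s['eef_pos'],s['eef_rot'])
```

```text
[-0.05448545  0.879817    0.23458618  0.02291123  1.48926562 -1.55024057] [897.64880787  -5.60658074 400.63434667] [3.10539491 0.5372834  3.06101392]
```

>>> play_rows(translation=[[0.5,0,0.25]], yaw=[0])

```text
clock: 14.98
eef_pos: [908.8, -5.3, 403.0]
eef_rot: [3.102, 0.574, 3.059]
wrist_force: [0.7, 1.0, -1.0]
finger_gap: 42.5
finger_force: 0.0
```

>>> play_rows(translation=[[0.5,0,0.25]], yaw=[0])

```text
clock: 15.1
eef_pos: [919.8, -5.2, 405.5]
eef_rot: [3.099, 0.611, 3.058]
wrist_force: [-0.4, 0.1, 0.1]
finger_gap: 42.3
finger_force: 0.0
```

```bash
cat >> h.py <<'E'
from scipy.spatial.transform import Rotation as R
def wcam(d):
    T=np.eye(4);T[:3,:3]=R.from_euler('xyz',d['rot']).as_matrix();T[:3,3]=d['pos']
    c={k:d[k] for k in('fx','fy','cx','cy')};c['cam_to_world']=T@d['T_tool_cam'];return c
E
python3 - <<'E'
from h import *
from scipy.optimize import least_squares
s=telemetry.read_state(); print(s['joints'],s['eef_pos'],s['eef_rot'])
M=R.from_euler('xyz',s['eef_rot']).as_matrix(); print(M.round(3))
z=M[:,2]; print('heading',np.arctan2(z[1],z[0]),'tilt',np.arccos(-z[2]), 'yaxis heading',np.arctan2(M[1,1],M[0,1]))
c=np.load('pics/top.npz')
pts=[(-185,180,32),(-185,-180,32),(-150,0,55)]; px=np.array([(247,312),(406.5,274.5),(323,278)])
q=least_squares(lambda q:(proj(c,fx2w(q,pts))-px).ravel(),[588,17,.22]).x; print(q)
t=np.load('pics/t7.npz'); g=cv2.cvtColor(t['pixels'],cv2.COLOR_RGB2GRAY)
print('knob proj',proj(t,fx2w(q,[(0,-112,98),(30,-112,98),(60,-112,98),(30,-112,64)])))
print(g[170:206:3,336:378:3])
# bar in t7
print('bar', proj(t,fx2w(q,[(-38,135,44),(-38,15,44)])))
print(g[205:260:4,250:330:4])
E
```

```text
[-0.05349698  0.88905367  0.23459015  0.02573072  1.40606499 -1.5499915 ] [919.77512808  -5.15707048 405.50954231] [3.0986725  0.61108285 3.05754911]
[[-0.816  0.059  0.575]
 [ 0.069  0.998 -0.005]
 [-0.574  0.035 -0.818]]
heading -0.009331138682225315 tilt 0.6123962337186181 yaxis heading 1.5113885724165377
[5.87959460e+02 1.67592161e+01 2.18289013e-01]
knob proj [[360.36973066 195.77395671]
 [356.82857293 181.75673682]
 [353.30661264 167.81550747]
 [354.57948734 183.95071176]]
[[ 50  50  49  51  49  38  35  67  50  48  54  66  73  77]
 [ 49  46  50  76  38  37  35  81  74 109 108 102  82  74]
 [ 49  55  82  84  42  35  34 125 103  70  66  83 101 104]
 [107 108 129 127  95  66  65  84 102 108 105 107 107 109]
 [ 74  69  64  92 106 110 107 107 107 110 110  74  47 118]
 [107 111 109 108 108 113  97  54 118  62  44  44  42 119]
 [109 111  85 123  86  33  15  15  85 126  40  26  29  70]
 [106 106  36 129 124  96   5  19  22 124  87  99 104  97]
 [109  86  49 116 124 131  10  18   6 124  86  55  44  39]
 [ 51  80  94  82 127 129   5   6 101  68  43  45  43  38]
 [101  90  63  50  99 105 
[... 646 characters left out ...]
  45  45
   45  45]
 [ 50 115 114  75  65 102 112 110 112 113 110 114  68 110  52  47  44  46
   47  46]
 [ 74 113 112 109 111 113 112  84 114 114 114 118  65 113 118  47  46  47
   44  45]
 [114 112 113  69 113 112 115  58 117 115 116 115 117 116 119  44  63 108
  116 116]
 [116 115 118  31 118 115 116 117 116 119 117  79  72 106 115 117 118  87
   54  46]
 [119 118 118 116 118 119 122  64  99 111 116 118 117  71  49  46  46  46
   49  46]
 [120  53 119  81 105 115 118 116  99  67  47  48  46  48  47  47  47  47
   45  28]
 [ 92 124 119 118  93  57  45  48  48  49  48  48  48  49  48  52  65  67
   65  55]
 [ 91  55  36  48  49  49  49  48  49  47  47  48  66  68  63  46  95 124
  132  68]]
```

>>> play_rows(translation=[[-0.06,0,0],[-0.12,0,0],[-0.18,0,0],[-0.24,-0.02,0],[-0.3,-0.05,0],[-0.36,-0.08,0],[-0.39,-0.105,-0.04],[-0.39,-0.105,-0.1],[-0.39,-0.105,-0.16],[-0.38,-0.103,-0.21],[-0.36,-0.098,-0.23],[-0.333,-0.093,-0.25]], yaw=[0.04,0.08,0.12,0.16,0.2,0.24,0.265,0.265,0.265,0.265,0.265,0.265])

```text
clock: 16.6
eef_pos: [587.4, -97.4, 156.7]
eef_rot: [3.099, 0.608, -2.963]
wrist_force: [0.6, 0.3, 0.8]
finger_gap: 42.5
finger_force: 0.0
```

>>> play_rows(translation=[[0,0,0]], yaw=[0])

```text
clock: 16.73
eef_pos: [587.2, -96.9, 156.4]
eef_rot: [3.097, 0.607, -2.962]
wrist_force: [-0.3, -1.1, -0.0]
finger_gap: 42.3
finger_force: 0.0
```

Run:
```python
from h import *
s=telemetry.read_state(); print(s['joints'],s['eef_pos'],s['eef_rot'])
M=R.from_euler('xyz',s['eef_rot']).as_matrix(); print(M.round(3))
snap('wrist','w8'); d=np.load('pics/w8.npz'); c=wcam(d); q=[588,16.8,.2183]
print(proj(c,fx2w(q,[(0,-112,98),(0,-105,98),(0,-119,98),(60,-112,98)])))
print('tcp',proj(c,d['pos']), 'tip-22', proj(c,d['pos']-22*M[:,2]))
a=cv2.imread('pics/w8.png'); cv2.imwrite('pics/w8v.png',cv2.convertScaleAbs(a,alpha=1.3,beta=10))
```

```text
[-0.39860727  0.16155084  1.88997385  0.59209381  0.67409278 -2.55382953] [587.23855336 -96.91388526 156.40218384] [ 3.0974398   0.60708779 -2.96216873]
[[-0.808 -0.203  0.553]
 [-0.147  0.978  0.145]
 [-0.57   0.036 -0.821]]
[[278.85884926 201.44249411]
 [286.68372225 201.15445157]
 [271.02933785 201.7307074 ]
 [280.04617947 238.24653714]]
tcp [[282.27647158 241.42297893]] tip-22 [[282.35386604 254.70164964]]
```

View pics/w8v.png

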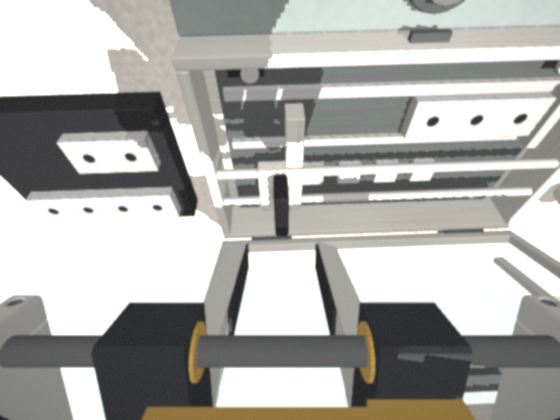

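```bash
cat > kin.py <<'E'
from h import *
from scipy.optimize import least_squares
Rz=lambda a:R.from_euler('z',a).as_matrix(); Ry=lambda a:R.from_euler('y',a).as_matrix()
D=[([1.23340054,.300354293,1.52149812,0,1.32069571,-.0665892728],[147.05,529.7,182.8]),
([-.146685492,-.0997409397,1.98764018,0,1.24664648,-1.94080588],[370.5,-17.8,169.4]),
([-.137794898,-.113991936,1.89476124,0,1.36225772,-1.93181946],[381.9,-16.0,216.5]),
([-.0735539892,.754864782,.235193234,.00204,2.11610583,-1.57245158],[698.45,-14.25,448.84]),
([-.06021504,.95180573,.23554123,.0034,1.88001099,-1.55905304],[798.3,-10.5,304.8]),
([-.08127403,.30761794,1.0044981,.0049,1.75101715,-1.58021149],[595.6,-10.4,408.5]),
([-.06057259,.84477822,.23458794,.0102382,1.85382131,-1.55670048],[792.6,-8.5,391.4]),
([-.05448545,.879817,.23458618,.0229,1.48926562,-1.55024057],[897.65,-5.6,400.6]),
([-.05349698,.88905367,.23459015,.02573,1.40606499,-1.5499915],[919.8,-5.2,405.5]),
([-.39860727,.16155084,1.88997385,.59209381,.67409278,-2.55382953],[587.24,-96.9,156.4])]
def fk(p,j):
    off,r0,z0,L2,L3,e,Lt=p; a=j[1]; b=j[1]+j[2]
    w=np.array([r0+L2*np.sin(a)+L3*np.sin(b)+e*np.cos(b),off,z0+L2*np.cos(a)+L3*np.cos(b)-e*np.sin(b)])
    M=Rz(j[0])@Ry(b)@Rz(j[3])@Ry(j[4])@Rz(j[5]+np.pi/2)
    return Rz(j[0])@w+Lt*M[:,2], M
s=least_squares(lambda p:np.concatenate([fk(p,j)[0]-x for j,x in D]),[37,0,400,450,450,0,300]); P=s.x
def ik(x,M,j0):
    return least_squares(lambda j:np.r_[(fk(P,j)[0]-x)/100,((fk(P,j)[1]-M)*3).ravel()],j0)
E
python3 - <<'E'
from kin import *
print(P.round(1),np.abs(s.fun).max()); j=D[-1][0]; print(fk(P,j)[1].round(3))
M0=fk(P,j)[1]
for dy in(0,-.05,-.1,-.15):
  M=Rz(dy)@M0
  for n,x in dict(pre=[587,-97,156],k=[653.5,-81,58],lift=[653.5,-81,78],notch=[630,22,78]).items():
    r=ik(np.array(x),M,j); print(dy,n,r.x.round(3),r.cost.round(4))
E
```

```text
[ 36.6  -2.2 220.5 425.3 448.8  41.  293.5] 2.07210152039454
[[-0.808 -0.203  0.553]
 [-0.147  0.978  0.145]
 [-0.57   0.036 -0.821]]
0 pre [-0.399  0.162  1.889  0.592  0.675 -2.554] 0.0
0 k [-0.319  0.432  1.799  0.722  0.49  -2.657] 0.0
0 lift [-0.319  0.399  1.79   0.673  0.523 -2.601] 0.0
0 notch [-0.122  0.327  1.895  0.568  0.404 -2.354] 0.0
-0.05 pre [-0.384  0.152  1.9    0.56   0.642 -2.476] 0.0
-0.05 k [-0.304  0.426  1.81   0.691  0.454 -2.578] 0.0
-0.05 lift [-0.304  0.392  1.8    0.639  0.488 -2.519] 0.0
-0.05 notch [-0.105  0.323  1.9    0.499  0.375 -2.236] 0.0
-0.1 pre [-0.368  0.144  1.91   0.523  0.611 -2.392] 0.0
-0.1 k [-0.29   0.42   1.819  0.65   0.42  -2.488] 0.0
-0.1 lift [-0.29   0.386  1.809  0.596  0.455 -2.428] 0.0
-0.1 notch [-0.088  0.32   1.905  0.415  0.35  -2.102] 0.0
-0.15 pre [-0.351  0.137  1.918  0.478  0.581 -2.3  ] 0.0
-0.15 k [-0.274  0.414  1.827  0.596  0.388 -2.386] 0.0
-0.15 lift [-0.274  0.381  1.817  0.542  0.425 -2.327] 0.0
-0.15 notch [-0.07   0.318  1.908  0.315  0.33  -1.952] 0.0
```

>>> play_rows(translation=[[0.006,0.003,-0.009],[0.013,0.0065,-0.018],[0.033,0.0095,-0.047],[0.05,0.0122,-0.072],[0.06,0.0138,-0.087],[0.06,0.0138,-0.087]], yaw=[-0.05,-0.1,-0.1,-0.1,-0.1,-0.1])

```text
clock: 17.52
eef_pos: [646.3, -83.6, 71.3]
eef_rot: [3.099, 0.609, -3.062]
wrist_force: [0.2, 0.3, -0.7]
finger_gap: 42.3
finger_force: 0.0
```

Run:
```python
from h import *
s=telemetry.read_state(); print(s['joints'],s['eef_pos'])
snap('wrist','w9'); d=np.load('pics/w9.npz'); c=wcam(d); 
from h import fx2w
g=cv2.cvtColor(d['pixels'],cv2.COLOR_RGB2GRAY)
for v in range(190,246,6): print(v,g[v,216:350:4])
kn=lambda z,x:[642.1+.976*(x-30),-83.7+.2166*(x-30),z]
print(proj(c,[kn(98,0),kn(98,60),kn(64,0)]))
```

```text
[-0.29801356  0.38550049  1.83411427  0.63266851  0.43693991 -2.47471984] [646.33256294 -83.58890168  71.33118812]
190 [ 55  53  55  57  55  57  97 124 138 136 135 135 136 136 138 139 136 139
 136 138 138 137 138 135 128 130 131 132 135 134 136 136 137 138]
196 [113 104 110 115 129 140 147 133 145 163 143 142 139 143 143 146 147 151
 149 149 147 144 141 135 169 232 228 129 122 122 119 118 113 110]
202 [133 132 133 133 133 132 133 190 229 226 226 226 206 135 103  83  69  71
 128 133 131 129 131 129 116 199 207 206 206 205 205 199  97  52]
208 [118 116 112 112 108 104 102 100 129 130 130 127 126  29  25  22  24  23
  76 134 131 128 131 130  92 178 161 137 118  91  78  55  52  54]
214 [122 128  93  58  56  57  54  55 182 226 225 208 127  26  28  26  22  24
  45 132 130 130 131 130  89  56  54  54  53  55  55  54  53  54]
220 [104 125 125  57  55  54  54  56  76 227 225 214 124  25  24  25  26  21
  30 156 125 128 131 130 103  55  56  57  62  67  78  85  90 100]
226 [103 106 130 113  56  55  54  52  52 183 228 226 130  25  27  26  23  25
  26 185 201 130 131 129 129 158 167 173 182 187 194 198 201 139]
232 [106 112 115 123 124 133 140 146 153 163 226 226 209  23  21  26  22  23
  22 142 223 228 218 223 216 225 225 221 207 193 189 188 127 121]
238 [198 202 208 208 213 214 216 215 219 219 206 228 224  33  24  22  26  24
  23 106 226 212 164 160 148 135 137 136 138 137 136 135 137 133]
244 [118 114 112 135 131 122 121 116 105 138 134 130 126  27  26  26  26  26
  24  65 129 133 132 127 136  76 118 122 128 135 139 138 139 137]
[[278.76075229 249.06631471]
 [288.85485106 291.63388705]
 [277.2021791  203.04722707]]
```

>>> play_rows(translation=[[0.005,0.001,-0.008],[0.0105,0.002,-0.0155],[0.0105,0.002,-0.0155]], yaw=[0,0,0])

```text
clock: 17.95
eef_pos: [656.8, -81.3, 55.5]
eef_rot: [3.099, 0.609, -3.062]
wrist_force: [-0.1, -0.0, 0.8]
finger_gap: 42.3
finger_force: 0.0
```

>>> play_rows(translation=[[0,0,0],[0,0,0],[0,0,0],[0,0,0]], yaw=[0,0,0,0], hand=0, force=20)

```text
clock: 18.45
eef_pos: [656.8, -81.4, 56.2]
eef_rot: [3.1, 0.61, -3.062]
wrist_force: [0.0, -0.3, 1.8]
finger_gap: 16.0
finger_force: 19.5
```

>>> play_rows(translation=[[0,0,0],[0,0,0.005],[0,0,0.01],[0,0,0.0145],[0,0,0.0145]], yaw=[0,0,0,0,0], force=40)

```text
clock: 19.08
eef_pos: [656.4, -81.0, 69.9]
eef_rot: [3.099, 0.608, -3.062]
wrist_force: [7.9, 0.9, -8.2]
finger_gap: 15.1
finger_force: 38.9
```

Run:
```python
from h import *
s=telemetry.read_state(); print(s['joints'],s['eef_pos'],s['wrist_force'])
d=dict(np.load('pics/w8.npz')); c=snap('wrist','w10'); e=np.load('pics/w10.npz'); c=wcam(e)
# bar end measure: from w8 bar/stop arms near bar; print bar ends from w8 rows
c8=wcam(d); g=cv2.cvtColor(d['pixels'],cv2.COLOR_RGB2GRAY)
q=[588,16.8,.2183]
print('bar corners pred w8',proj(c8,fx2w(q,[(-38,15,44),(-58,15,44),(-18,15,44),(-38,135,44)])))
for v in range(98,142,5): print(v,g[v,280:430:5])
```

```text
[-0.28722256  0.40537667  1.80834846  0.61615113  0.43759173 -2.44985917] [656.44419068 -80.96846276  69.9145334 ] [ 7.88663391  0.89625718 -8.19393838]
bar corners pred w8 [[415.46959199 124.12072736]
 [423.09380886 104.60015213]
 [408.65417617 141.57049818]
 [545.76815519 119.68272669]]
98 [171 102 103  99  98  95  95 101 155 148 144 137 135 127 121 119 112 109
 104  99 100  96  96  95  92  95  62 102 136 135]
103 [ 53  78  94  99 103  54  54  78  94  96  94  96  94  94  96  95  94  93
  93  94  95  93  94  95  93  86  77  91 199 202]
108 [ 54 111 135 136 138  56  51  91  93  96  94  96  95  93  94  93  93  91
  92  92  91  91  90  92  89  78  90 130 204 204]
113 [ 54 102 136 137 137  63  53  92  92  91  91  91  93  91  92  92  92  93
  92  92  92  94  92  92  93  59  90 191 202 201]
118 [ 54 102 143 143 139  87  69  92  94  94  95  94  95  94  94  94  95  94
  94  92  93  92  93  91  86  80  95 203 202 202]
123 [ 62 100 130 132 126  81  91  94  93  95  93  94  93  92  94  92  93  93
  93  92  92  93  93  92  75  88 156 201 202 185]
128 [ 52  98 133 131 127  70  93  93  93  94  92  92  95  94  94  93  93  93
  94  92  93  95  93  92  61  89 199 202 201 201]
133 [ 53  94 130 131 124  69  93  91  91  94  91  95  97  97  99 103 105 106
 112 106 115 120 117 125 106 106 202 201 201 202]
138 [118 116 131 130 126 127 134 150 147 151 158 155 164 167 173 175 184 186
 191 194 195 199 201 201 204 180 199 192 200 204]
```

Run:
```python
from h import *
q=np.array([588,16.8,.2183]); q[:2]+=2.4*np.array([-.2166,.976])
ys=np.arange(-75,85,2.5)
for f in('w8','w10','w9','t7','s7'):
    d=dict(np.load(f'pics/{f}.npz')); c=wcam(d) if 'T_tool_cam' in d else d
    g=cv2.cvtColor(d['pixels'],cv2.COLOR_RGB2GRAY).astype(np.float32)
    prof=0
    for x in(22,26,30,34,38):
        p=proj(c,fx2w(q,[(x,y,42) for y in ys])).astype(np.float32)
        prof=prof+cv2.remap(g,p[:,0],p[:,1],cv2.INTER_LINEAR)[:,0]/5
    print(f,p[0],p[-1]); print(' '.join(f'{y:.0f}:{v:.0f}' for y,v in zip(ys,prof)))
    yb=np.arange(0,30,2.); pb=0;pf=0;yf=np.arange(118,150,2.)
    for x in(-52,-45,-30,-25):
        p=proj(c,fx2w(q,[(x,y,44) for y in yb])).astype(np.float32); pb=pb+cv2.remap(g,p[:,0],p[:,1],cv2.INTER_LINEAR)[:,0]/4
        p=proj(c,fx2w(q,[(x,y,44) for y in yf])).astype(np.float32); pf=pf+cv2.remap(g,p[:,0],p[:,1],cv2.INTER_LINEAR)[:,0]/4
    print(' bar',' '.join(f'{y:.0f}:{v:.0f}' for y,v in zip(yb,pb))); print(' far',' '.join(f'{y:.0f}:{v:.0f}' for y,v in zip(yf,pf)))
```

```text
w8 [313.6144  183.39697] [455.01343 178.28178]
-75:198 -72:200 -70:199 -68:183 -65:135 -62:106 -60:107 -58:106 -55:104 -52:107 -50:122 -48:156 -45:166 -42:162 -40:163 -38:162 -35:163 -32:163 -30:159 -28:171 -25:139 -22:122 -20:121 -18:122 -15:122 -12:123 -10:135 -8:189 -5:199 -2:200 0:201 2:201 5:201 8:200 10:199 12:195 15:155 18:124 20:123 22:119 25:119 28:120 30:135 32:186 35:200 38:200 40:200 42:198 45:198 48:198 50:197 52:189 55:144 58:120 60:122 62:124 65:123 68:122 70:121 72:121 75:121 78:120 80:121 82:122
 bar 0:95 2:106 4:104 6:113 8:183 10:202 12:202 14:202 16:202 18:202 20:201 22:197 24:186 26:175 28:172
 far 118:192 120:192 122:192 124:189 126:158 128:102 130:84 132:95 134:149 136:141 138:144 140:140 142:92 144:68 146:49 148:47
w10 [330.43625 199.21657] [554.81366 176.80376]
-75:152 -72:148 -70:120 -68:116 -65:91 -62:81 -60:81 -58:82 -55:81 -52:81 -50:92 -48:125 -45:129 -42:157 -40:166 -38:169 -35:169 -32:165 -30:163 -28:175 -25:151 -22:134 -20:130 -18:132 -15:133 -12:134 -10:137 -8:197 -5:205 -2:204 0:203 2:204 5:203 8:202 10:203 12:202 15:161 18:132 20:128 22:128 25:131 
[... 1774 characters left out ...]

s7 [260.27676 268.32776] [305.42105 222.19498]
-75:122 -72:121 -70:121 -68:118 -65:102 -62:72 -60:57 -58:54 -55:53 -52:50 -50:58 -48:73 -45:90 -42:98 -40:96 -38:94 -35:95 -32:97 -30:96 -28:96 -25:90 -22:70 -20:57 -18:54 -15:51 -12:52 -10:61 -8:83 -5:109 -2:118 0:118 2:117 5:117 8:117 10:117 12:115 15:103 18:75 20:58 22:55 25:52 28:54 30:64 32:83 35:105 38:115 40:116 42:115 45:114 48:114 50:115 52:111 55:95 58:68 60:56 62:56 65:57 68:56 70:55 72:56 75:57 78:56 80:55 82:55
 bar 0:50 2:53 4:58 6:66 8:83 10:102 12:113 14:114 16:114 18:113 20:113 22:113 24:110 26:108 28:104
 far 118:110 120:110 122:110 124:107 126:99 128:85 130:74 132:82 134:99 136:109 138:111 140:107 142:96 144:82 146:73 148:69
```

>>> play_rows(translation=[[-0.0013,0.0059,0],[-0.0035,0.0156,0],[-0.0056,0.0254,0],[-0.0078,0.0351,0],[-0.0097,0.0439,0],[-0.0097,0.0439,0]], yaw=[0,0,0,0,0,0])

```text
clock: 19.88
eef_pos: [646.7, -36.4, 69.7]
eef_rot: [3.099, 0.608, -3.061]
wrist_force: [7.7, 2.9, -8.3]
finger_gap: 15.2
finger_force: 38.9
```

>>> play_rows(translation=[[-0.0022,0.0098,0],[-0.0043,0.0195,0],[-0.0065,0.0293,0],[-0.0087,0.039,0],[-0.0097,0.0439,0],[-0.0097,0.0439,0]], yaw=[0,0,0,0,0,0])

```text
clock: 20.62
eef_pos: [637.1, 7.1, 69.9]
eef_rot: [3.099, 0.608, -3.061]
wrist_force: [7.4, 2.8, -9.1]
finger_gap: 15.2
finger_force: 38.9
```

Run:
```python
from h import *
s=telemetry.read_state(); print(s['joints'],s['eef_pos'],s['wrist_force'])
q=np.array([588,16.8,.2183]); q[:2]+=2.4*np.array([-.2166,.976])
snap('wrist','w11'); snap('top','t11')
for f in('w11','t11'):
    d=dict(np.load(f'pics/{f}.npz')); c=wcam(d) if 'T_tool_cam' in d else d
    g=cv2.cvtColor(d['pixels'],cv2.COLOR_RGB2GRAY).astype(np.float32)
    for x in(-50,-45,-30,-25):
      for z in (44,):
        yb=np.arange(-24,26,2.)
        p=proj(c,fx2w(q,[(x,y,z) for y in yb])).astype(np.float32); pb=cv2.remap(g,p[:,0],p[:,1],cv2.INTER_LINEAR)[:,0]
        print(f,x,p[0].round(),' '.join(f'{y:.0f}:{v:.0f}' for y,v in zip(yb,pb)))
```

```text
[-0.1172953   0.34873705  1.89204474  0.47377097  0.34387511 -2.18443078] [637.07455343   7.13757644  69.8626202 ] [ 7.36126026  2.77170476 -9.07604145]
w11 -50 [257. 101.] -24:56 -22:56 -20:56 -18:56 -16:107 -14:147 -12:149 -10:148 -8:149 -6:150 -4:149 -2:145 0:141 2:99 4:66 6:90 8:208 10:219 12:218 14:218 16:218 18:218 20:218 22:218 24:218
w11 -45 [259. 109.] -24:56 -22:56 -20:57 -18:56 -16:112 -14:140 -12:140 -10:140 -8:141 -6:138 -4:134 -2:137 0:140 2:101 4:69 6:88 8:211 10:218 12:219 14:218 16:219 18:219 20:219 22:215 24:137
w11 -30 [263. 132.] -24:66 -22:65 -20:67 -18:66 -16:119 -14:140 -12:142 -10:140 -8:141 -6:139 -4:158 -2:230 0:234 2:75 4:65 6:87 8:130 10:143 12:153 14:169 16:140 18:123 20:124 22:124 24:123
w11 -25 [265. 139.] -24:127 -22:128 -20:128 -18:128 -16:131 -14:141 -12:142 -10:140 -8:141 -6:159 -4:212 -2:231 0:233 2:132 4:128 6:120 8:118 10:120 12:120 14:119 16:121 18:119 20:121 22:120 24:120
t11 -50 [322. 230.] -24:8 -22:13 -20:9 -18:4 -16:2 -14:3 -12:3 -10:3 -8:2 -6:2 -4:2 -2:1 0:3 2:1 4:7 6:12 8:18 10:18 12:13 14:12 16:11 18:13 20:14 22:12 24:12
t11 -45 [321. 228.] -24:3 -22:5 -20:4 -18:2 -16:2 -14:3 -12:5 -10:3 -8:4 -6:3 -4:3 -2:5 0:12 2:33 4:59 6:69 8:76 10:72 12:57 14:48 16:41 18:34 20:28 22:24 24:22
t11 -30 [320. 221.] -24:61 -22:61 -20:61 -18:59 -16:78 -14:80 -12:77 -10:48 -8:26 -6:20 -4:21 -2:18 0:15 2:20 4:20 6:17 8:20 10:50 12:92 14:115 16:100 18:67 20:59 22:62 24:64
t11 -25 [319. 219.] -24:99 -22:93 -20:88 -18:103 -16:123 -14:122 -12:100 -10:57 -8:21 -6:20 -4:20 -2:19 0:20 2:22 4:22 6:20 8:20 10:32 12:63 14:63 16:62 18:62 20:63 22:63 24:62
```

>>> play_rows(translation=[[0,0,-0.002],[0,0,-0.003],[0,0,-0.003]], yaw=[0,0,0])

```text
clock: 21.1
eef_pos: [637.2, 6.7, 67.2]
eef_rot: [3.099, 0.609, -3.062]
wrist_force: [5.2, 1.8, -6.8]
finger_gap: 15.1
finger_force: 39.0
```

>>> play_rows(translation=[[0,0,0],[0,0,0],[0,0,0]], yaw=[0,0,0], hand=0.23, force=5)

```text
clock: 21.48
eef_pos: [637.4, 6.2, 67.7]
eef_rot: [3.1, 0.61, -3.062]
wrist_force: [-0.4, 0.6, 0.8]
finger_gap: 21.7
finger_force: 0.0
```

>>> play_rows(translation=[[-0.0002,0.001,0],[-0.0004,0.002,0],[-0.0006,0.003,0],[-0.0008,0.0038,0],[-0.0008,0.0038,0]], yaw=[0,0,0,0,0])

```text
clock: 22.1
eef_pos: [636.6, 10.2, 67.5]
eef_rot: [3.099, 0.61, -3.062]
wrist_force: [0.5, -0.3, 0.8]
finger_gap: 21.7
finger_force: 0.5
```

>>> play_rows(translation=[[-0.0002,0.0007,0],[-0.0003,0.0014,0],[-0.0004,0.002,0],[-0.0004,0.002,0]], yaw=[0,0,0,0])

```text
clock: 22.6
eef_pos: [636.1, 12.4, 67.5]
eef_rot: [3.099, 0.61, -3.062]
wrist_force: [0.1, 0.2, -0.1]
finger_gap: 21.6
finger_force: 0.0
```

>>> play_rows(translation=[[-0.0001,0.0005,0],[-0.0002,0.001,0],[-0.0002,0.001,0]], yaw=[0,0,0])

```text
clock: 22.98
eef_pos: [636.0, 13.2, 67.6]
eef_rot: [3.1, 0.61, -3.062]
wrist_force: [0.4, 0.4, 0.4]
finger_gap: 21.5
finger_force: 0.1
```

```bash
cat > meas.py <<'E'
import sys
from h import *
f=sys.argv[1]; snap('wrist',f)
q=np.array([588,16.8,.2183]); q[:2]+=2.4*np.array([-.2166,.976])
d=dict(np.load(f'pics/{f}.npz')); c=wcam(d); g=cv2.cvtColor(d['pixels'],cv2.COLOR_RGB2GRAY).astype(np.float32)
def prof(P): p=proj(c,fx2w(q,P)).astype(np.float32); return cv2.remap(g,p[:,0],p[:,1],cv2.INTER_LINEAR)[:,0].round()
yb=np.arange(-8,14,1.)
print('bar',' '.join(f'{y:.0f}:{v:.0f}' for y,v in zip(yb,prof([(-45,y,44) for y in yb]))))
# knob front face (x=0): horizontal extent and foot edge
for zz in (64,68,72,76,80,84):
    yk=np.arange(-32,0,2.); print('k',zz,' '.join(f'{y:.0f}:{v:.0f}' for y,v in zip(yk,prof([(0,y,zz) for y in yk]))))
s=telemetry.read_state(); print(s['eef_pos'],s['wrist_force'],s['clock'])
E
python3 meas.py w12
python3 - <<'E'
from h import *
# same probes on w11/w9 for reference
q=np.array([588,16.8,.2183]); q[:2]+=2.4*np.array([-.2166,.976])
for f,k in(('w11',-21.8),('w9',-112)):
    d=dict(np.load(f'pics/{f}.npz')); c=wcam(d); g=cv2.cvtColor(d['pixels'],cv2.COLOR_RGB2GRAY).astype(np.float32)
    z=np.arange(50,100,2.); p=proj(c,fx2w(q,[(0,k,a) for a in z])).astype(np.float32)
    print(f,list(zip(z,cv2.remap(g,p[:,0],p[:,1],cv2.INTER_LINEAR)[:,0].round())))
E
```

```text
bar -8:139 -7:140 -6:140 -5:141 -4:142 -3:139 -2:138 -1:135 0:135 1:138 2:142 3:140 4:114 5:67 6:76 7:153 8:211 9:219 10:219 11:220 12:219 13:219
k 64 -32:140 -30:137 -28:136 -26:136 -24:123 -22:96 -20:93 -18:91 -16:94 -14:101 -12:133 -10:140 -8:139 -6:140 -4:138 -2:140
k 68 -32:161 -30:149 -28:138 -26:127 -24:37 -22:27 -20:25 -18:26 -16:26 -14:26 -12:45 -10:138 -8:141 -6:140 -4:138 -2:141
k 72 -32:189 -30:208 -28:141 -26:128 -24:30 -22:27 -20:26 -18:26 -16:28 -14:25 -12:32 -10:131 -8:141 -6:138 -4:139 -2:150
k 76 -32:140 -30:138 -28:138 -26:130 -24:31 -22:24 -20:27 -18:29 -16:26 -14:24 -12:28 -10:118 -8:141 -6:140 -4:137 -2:146
k 80 -32:139 -30:136 -28:139 -26:132 -24:32 -22:27 -20:27 -18:30 -16:27 -14:27 -12:25 -10:89 -8:125 -6:128 -4:138 -2:140
k 84 -32:130 -30:140 -28:137 -26:132 -24:30 -22:27 -20:27 -18:25 -16:26 -14:26 -12:25 -10:81 -8:125 -6:125 -4:138 -2:140
[635.97557385  13.21394116  67.53262846] [ 0.08231549  0.40790766 -0.39048576] 23.025
w11 [(np.float64(50.0), np.float32(146.0)), (np.float64(52.0), np.float32(147.0)), (np.float64(54.0), np.float32(146.0)), (np.float64(5
[... 1094 characters left out ...]
float32(133.0)), (np.float64(64.0), np.float32(79.0)), (np.float64(66.0), np.float32(24.0)), (np.float64(68.0), np.float32(24.0)), (np.float64(70.0), np.float32(24.0)), (np.float64(72.0), np.float32(25.0)), (np.float64(74.0), np.float32(23.0)), (np.float64(76.0), np.float32(25.0)), (np.float64(78.0), np.float32(25.0)), (np.float64(80.0), np.float32(23.0)), (np.float64(82.0), np.float32(23.0)), (np.float64(84.0), np.float32(25.0)), (np.float64(86.0), np.float32(25.0)), (np.float64(88.0), np.float32(23.0)), (np.float64(90.0), np.float32(23.0)), (np.float64(92.0), np.float32(23.0)), (np.float64(94.0), np.float32(24.0)), (np.float64(96.0), np.float32(25.0)), (np.float64(98.0), np.float32(27.0))]
```

>>> play_rows(translation=[[0.0007,-0.003,0],[0.0007,-0.003,0],[-0.012,-0.005,0.0185],[-0.034,-0.0085,0.051],[-0.062,-0.013,0.092],[-0.1,-0.013,0.12],[-0.15,-0.013,0.14],[-0.19,-0.013,0.16],[-0.19,-0.013,0.16],[-0.19,-0.013,0.16]], yaw=[0,0,0,0,0,0,0,0,0,0], hand=0.4)

```text
clock: 24.28
eef_pos: [446.4, 0.1, 227.5]
eef_rot: [3.1, 0.61, -3.062]
wrist_force: [0.9, -0.0, 0.1]
finger_gap: 37.5
finger_force: 0.0
```

```bash
cat > fin.py <<'E'
from h import *
print(telemetry.read_state()['clock']); snap('scene','s13'); snap('top','t13'); snap('wrist','w13')
q=np.array([588,16.8,.2183]); q[:2]+=2.4*np.array([-.2166,.976])
a,b=(cv2.cvtColor(cv2.imread(f'pics/{n}.png'),cv2.COLOR_BGR2GRAY) for n in('s7','s13'))
d=(cv2.absdiff(a,b)>30).astype(np.uint8); n,_,st,_=cv2.connectedComponentsWithStats(d); print([s.tolist() for s in st[1:] if s[4]>25])
z=dict(np.load('pics/w13.npz')); c=wcam(z); g=cv2.cvtColor(z['pixels'],cv2.COLOR_RGB2GRAY).astype(np.float32)
def prof(P): p=proj(c,fx2w(q,P)).astype(np.float32); return cv2.remap(g,p[:,0],p[:,1],cv2.INTER_LINEAR)[:,0].round()
y=np.arange(-8,14.); print('bar',' '.join(f'{k:.0f}:{v:.0f}' for k,v in zip(y,prof([(-45,k,44) for k in y]))))
y=np.arange(58,80,2.); print('foot',' '.join(f'{k:.0f}:{v:.0f}' for k,v in zip(y,prof([(0,-18,k) for k in y]))))
y=np.arange(-34,0,2.); print('knob',' '.join(f'{k:.0f}:{v:.0f}' for k,v in zip(y,prof([(0,k,80) for k in y]))))
E
python3 fin.py
```

```text
24.275
[[113, 0, 16, 9, 37], [153, 25, 20, 11, 118], [159, 35, 10, 5, 31], [156, 34, 28, 17, 241], [147, 38, 8, 9, 47], [206, 48, 25, 16, 185], [163, 50, 7, 6, 29], [162, 51, 36, 25, 292], [147, 53, 15, 24, 99], [166, 57, 7, 6, 32], [201, 66, 14, 9, 79], [222, 68, 8, 6, 33], [175, 73, 13, 8, 51], [165, 77, 9, 8, 41], [173, 79, 50, 50, 598], [144, 85, 24, 15, 140], [169, 85, 8, 9, 47], [94, 86, 14, 5, 36], [190, 110, 10, 18, 79], [179, 131, 45, 22, 415], [113, 157, 22, 16, 163], [186, 158, 24, 44, 197], [138, 177, 13, 26, 88], [219, 189, 17, 10, 59], [170, 201, 20, 8, 80], [151, 204, 24, 32, 246], [250, 221, 13, 12, 79], [261, 228, 18, 14, 137], [225, 231, 13, 11, 43], [172, 236, 27, 13, 145], [274, 236, 14, 14, 125], [263, 244, 11, 12, 68], [225, 247, 9, 11, 49], [234, 257, 13, 14, 105], [247, 266, 10, 15, 82]]
bar -8:201 -7:205 -6:212 -5:215 -4:216 -3:214 -2:211 -1:209 0:205 1:199 2:185 3:154 4:127 5:111 6:122 7:155 8:181 9:196 10:202 11:203 12:203 13:203
foot 58:180 60:187 62:149 64:90 66:47 68:27 70:25 72:26 74:27 76:26 78:26
knob -34:202 -32:219 -30:209 -28:169 -26:112 -24:57 -22:28 -20:25 -18:26 -16:26 -14:27 -12:45 -10:113 -8:170 -6:192 -4:213 -2:224
```

```bash
python3 -c "
from cell import manip
print(manip.sign_off())"
```

```text
the job is handed in; nothing more can be done
None
```

I handed the job in at about 24 s on the robot's clock: the lid is open, the stop's knob is fully down in the mid bar's notch about 2–3 mm clear of the bar, and the bar and the things around the fixture have not moved.

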